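Fit the encoder ring and hold the sensor slide flush on the tilted stage

TASK

Set up a reading on the encoder test fixture: slide the brass ring over the upright spindle until it rests flat on the collar, and let go of it. Then pick up the green sensor slide by its black grip, tilt it to match the sloped white stage face, and hold it there centred, square and flush, gently pressing the sprung face in to about half of its 10 mm travel. Finish while still gripping the slide and keeping it pressed there; do not disturb the dropper bottle or the screwdriver.

Things in the scene. Friction and masses are not known exactly. Their poses are not given: they have to be found in the camera images.
- fixture: Encoder test fixture, fixed: aluminium base 110 (x) x 216 (y) x 14 mm. Origin: centre of its underside; z up, x away from the robot at yaw 0. At y = +45 mm the tilting stage in a blue yoke (tilt axis 52 mm, cheeks to 67 mm above the desk, 78 mm wide; black knob outside it, to y = 98 mm); at y = -78 mm the spindle.
- spindle_seat (a point): Point on the spindle axis at the top of the collar (29 mm diameter, on a 44 mm flange 5 mm lower), 24 mm above the desk: the ring's underside rests here. The steel spindle is 16 mm in diameter, upright, rises 35 mm above this point, and its top 6 mm taper to 9 mm. Axes as the fixture's (z up).
- stage_face (a point): Centre of the white stage face, 76 (x) x 56 (y) mm; moves with it. z: outward normal; y: along the level tilt axis; x: up the slope, away from the robot. It slopes down toward the robot, 0.3 to 0.6 rad from level, another angle each time, and stiffly keeps its angle. About 70 mm above the desk, 20 mm above the tilt axis.
- stage_pad (a joint): Sinking of the sprung stage face along its normal, m: 0 = out, 0.010 = bottomed. The spring needs about 2 N to start and 0.6 N more per mm (about 5 N half way). The face does not tilt when pressed.
- ring: Brass ring, outer diameter 40, bore 19, height 20 mm, 60 g, lying flat. Origin: centre of its underside, z up along the bore.
- slide: Green sensor slide, flat plate 70 (x) x 46 (y) x 5 mm with a black grip block standing on its middle, 26 (x) x 14 (y) mm, its top 36 mm above the plate's underside; 70 g. Lies flat, grip up. Origin: centre of the underside, z up through the grip. Its x goes along the stage face's x, either way round.
- dropper_bottle: White dropper bottle with green tip, 30 mm diameter, 78 mm tall, stands behind the fixture; leave alone. Origin: centre of its underside.
- screwdriver: Screwdriver with yellow handle, 133 mm long, lying behind the fixture; leave alone. Origin: its middle, underside.

How it is judged (in metres and radians):
On the way, in this order (a step that is already met when the one before it is completed fails the run):
1. the ring rests on the collar round the spindle, let go (z of ring in the frame of spindle_seat between -0.003 and 0.003 m and horizontal distance between ring and spindle_seat below 0.0035 m and angle between ring's own z axis and vertical below 0.08 rad and contact force between the fingers and ring below 0.1 N), for 0.2 s.
2. the gripped slide is flush on the stage face and presses it in (angle between the z axis of slide and the z axis of stage_face, either way round below 0.06 rad and angle between the x axis of slide and the x axis of stage_face, either way round below 0.17 rad and angle between slide's own z axis and vertical below 0.8 rad and x of slide in the frame of stage_face between -0.012 and 0.012 m and y of slide in the frame of stage_face between -0.012 and 0.012 m and z of slide in the frame of stage_face between -0.003 and 0.003 m and value of joint stage_pad between 0.002 and 0.0085 m and contact force between slide and fixture above 2 N and contact force between the fingers and slide above 3 N and contact force between the fingers and fixture below 0.5 N), for 0.2 s.
At the end, for the whole second after the job is handed in: Ring on the collar (3 mm in height, 3.5 mm off-axis), untouched. Slide still gripped (over 3 N), within 3 mm of the face, parallel to 0.06 rad, square to 0.17 rad, centred to 12 mm, pressing (over 2 N) the face 2 to 8.5 mm in; fingers off the fixture (all of step 1 and all of step 2); the arm keeps its last pose, push and grip.
It fails at once if the slide is pressed on the fixture with more than 25 N (contact force between slide and fixture above 25 N).
It fails at once if the dropper bottle is displaced by more than 30 mm (distance of dropper_bottle from where it was at the start of the episode above 0.03 m).
It fails at once if the screwdriver is displaced by more than 30 mm (distance of screwdriver from where it was at the start of the episode above 0.03 m).
It also fails if it takes over 58 s, if anything falls off the work surface, if the arm or the gripper's body presses on something with over 40 N, if the wrist force passes 120 N, or if a joint passes its speed limit or range.

ROBOT

A 6-joint arm with a two-finger parallel gripper is mounted at the origin on a cart in front of the work surface, level with it; the furniture and walls round the work are solid. World frame = base frame: x ahead of the robot, y to its left, z up, the work surface at z = 0. Lengths are in mm, angles in degrees, forces in N, time in s.
With the tool pointing down it reaches from about 300 to 850 mm from the base axis. Payload 4.2 kg.
Tool frame: the origin (TCP) lies midway between the tips of the shut fingers; the grasp point (between the pads) lies 19 mm behind it; z points along the fingers, y is the line along which they close (so a half turn about z gives the same grasp; the last joint's range is limited). The gripper opens to 91 mm and grips with 3 to 60 N. Pads are 32 mm wide; open, the fingers measure 118 mm over their backs; the gripper's body (76 mm by 178 mm) begins 60 mm behind the grasp point.
Start: joints at [63.025, 18.312, 89.639, -0, 72.044, -1.146], TCP at [250.524, 517.572, 213.976] pointing down, gripper open.
Joint ranges: [-177.97, 177.97], [-48.28, 115.42], [12.27, 149.76], [-77.06, 257.06], [2.81, 150.46], [-146.56, 146.56]. Speed limits (degrees/s): [147.25, 147.25, 180, 180, 180, 180].

INTERFACE

Orientations are given as [roll, pitch, yaw] about the fixed x, y, z axes, in that order (R = Rz(yaw) Ry(pitch) Rx(roll)).
In Python, from workcell import env gives the robot as it stands.
- The arm moves only by the shell command python3 drive.py FILE [OPENING] [FORCE], which reads ROWS from the file FILE. ROWS is a JSON list that holds a single list of rows (three levels of brackets), with 1 to 8 rows, each of 6 numbers: dx, dy, dz in shares of the most that a row can go, 1 being 50 mm, then a rotation vector rx, ry, rz in a scale on which 1.0 is 180 degrees; each row shifts and turns the commanded pose from where the row before left it, along the tool's axes as they then stand; what a row does not reach is not made up. A row lasts 1/10 s, in which the tool goes at most 50 mm and 8.59 degrees, less where a joint would pass 70% of its speed; a pose out of reach is approached as far as the arm can. OPENING is the finger opening in mm, set as the command begins (- or left out keeps the last). The fingers move at their own pace and stop on an object; FORCE is the grip in N (left out, the last holds). Time passes only in rows, so rows that do not move let the fingers close. It prints the time, the measured TCP pose, the force, the opening and the grip force at its end. No shift or turn number may pass 1 either way. Input that does not fit is refused with a message, and nothing moves.
- env.state(): the state, without advancing time (a new reading comes with each control period).
- env.grab_frame(name): name is "scene" or "top"; returns the picture (480x640x3 uint8, blue, green, red); there is no depth.
- env.camera_model(name): a dict with "fx", "fy", "cx", "cy" (pixels), "T" (4x4, takes a point from camera to world coordinates). Camera axes: x right, y up, looking along -z (the intrinsics and any distortion apply to the point x, -y, -z); pixel columns grow to the right and rows downward; lengths in mm; the calibration is good to about 2 mm. A picture is of the moment at which its call begins. camera_model takes no time and is no camera call.
- env.job_done(): hands the job in; it is judged then, once.
The state is a dict: "time_s": time; "qpos": joint angles; "qvel": joint speeds; "effort": joint torques, N m; "ee_pos": TCP position; "ee_rot": TCP orientation; "force": force on the tool from outside, world axes, zero at the start; "torque": the same for the moment, N m; "gripper_width": finger opening in mm; "gripper_force": force on a finger pad.
Only numpy, scipy, OpenCV 4.12 (cv2) and the standard library are available. Lean on these libraries where they do the work, as an engineer would, in place of code of your own. Each camera call takes 0.05 s, during which the arm holds its last target. There are 200 camera calls.

## Working session

There is one attempt and no reset: what is moved stays moved. The work goes in short steps, Python scripts to look and compute and a shell command to move; the robot and the scene stay as the last step left them, time stands still between calls to the robot, and variables do not carry over. Pictures are saved under pics/ and viewed, at most 10 in all, crops included, and the job is handed in when it is done.

```bash
ls; mkdir -p pics; python3 - <<'E'
from workcell import env
import cv2
for n in("scene","top"):
    cv2.imwrite(f"pics/{n}0.png",env.grab_frame(n))
    m=env.camera_model(n);print(n,{k:(v if k!="T" else v.tolist() if hasattr(v,'tolist') else v) for k,v in m.items()})
print(env.state())
E
```

```text
drive.py
pics
workcell.py
scene {'fx': 553.1587891064364, 'fy': 553.1587891064364, 'cx': 314.6092083395665, 'cy': 236.84517009220025, 'T': [[0.4511979665811951, 0.6737134731804307, -0.585261096441713, 13.37433086774873], [-0.8924238873695115, 0.34063134086399, -0.2958883148647309, -288.84132295436785], [1.4327755446887384e-05, 0.655805188814759, 0.754930165060553, 845.2950550474034], [0.0, 0.0, 0.0, 1.0]]}
top {'fx': 558.972407924686, 'fy': 558.972407924686, 'cx': 316.62911668488476, 'cy': 242.51748237122933, 'T': [[0.0241384343121307, 0.9967107709492621, -0.07736262057794306, 537.4774744223143], [-0.9996890922048259, 0.02454933077871611, 0.004364548660327466, 8.441575074397633], [0.00624939322255681, 0.07723321456501084, 0.9969934682094487, 1122.4894697081206], [0.0, 0.0, 0.0, 1.0]]}
{'time_s': 0.1, 'qpos': array([ 6.30261281e+01,  1.83478751e+01,  8.96999819e+01, -3.06400075e-03,
        7.20437880e+01, -1.14590742e+00]), 'qvel': array([-0.04798245,  0.01891554, -0.08856071,  0.04887352,  0.07556798,
       -0.02347782]), 'effort': array([ 1.11263096e-03, -4.13331807e+01, -2.32510489e+01,  7.28902454e-02,
        4.22063924e-02, -6.07583274e-05]), 'ee_pos': array([250.31806129, 517.14716553, 213.20155383]), 'ee_rot': array([-1.79908315e+02,  1.07989920e-03,  1.54172983e+02]), 'force': array([-0.81807494,  0.45873172, -0.15747468]), 'torque': array([-0.0047594 , -0.01456882, -0.0061299 ]), 'gripper_force': 0.0, 'gripper_width': 91.15003072457367}
```

View pics/scene0.png

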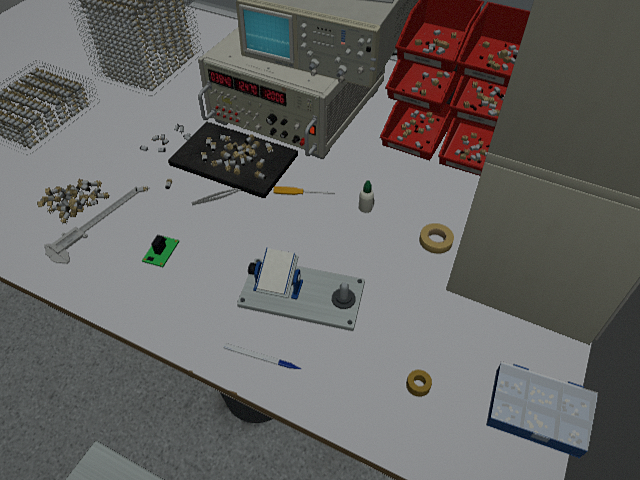

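View pics/top0.png

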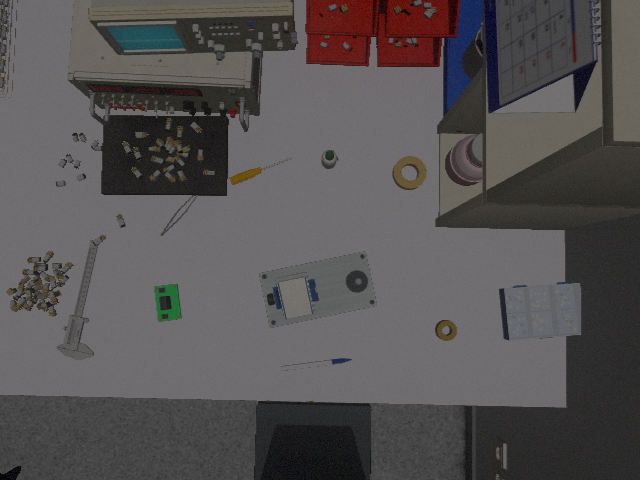

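The brass ring is at scene (419,382) / top (446,330), and the slide at scene (160,250) / top (167,303). The fixture is at scene (300,295) / top (318,290), with the spindle at its right end. The tan ring at the back is only a distractor. Next I'll zoom in on these.

```bash
cat > h.py <<'E'
import numpy as np, cv2
from workcell import env
from scipy.spatial.transform import Rotation as Ro
from scipy.optimize import least_squares
C={n:env.camera_model(n) for n in("scene","top")}
def proj(n,P):
    m=C[n];T=np.array(m["T"]);p=(np.atleast_2d(P)-T[:3,3])@T[:3,:3]
    return np.c_[m["cx"]+m["fx"]*p[:,0]/-p[:,2], m["cy"]+m["fy"]*-p[:,1]/-p[:,2]]
def tri(a,b,z=None):  # pixel in scene, pixel in top -> 3D
    f=lambda P:np.r_[proj("scene",P)[0]-a,proj("top",P)[0]-b]
    r=least_squares(f,[500,0,30]);return r.x,r.fun
def onz(n,px,z):
    m=C[n];T=np.array(m["T"]);d=T[:3,:3]@[(px[0]-m["cx"])/m["fx"],-(px[1]-m["cy"])/m["fy"],-1]
    return T[:3,3]+d*(z-T[2,3])/d[2]
E
python3 - <<'E'
import cv2,numpy as np
s=cv2.imread("pics/scene0.png");t=cv2.imread("pics/top0.png")
f=lambda i,x,y,w,h,k:cv2.resize(i[y:y+h,x:x+w],None,fx=k,fy=k,interpolation=cv2.INTER_CUBIC)
cv2.imwrite("pics/c1.png",np.vstack([f(s,235,240,133,92,6)[:,:798][:300*2][:552]])) 
cv2.imwrite("pics/c2.png",f(t,255,245,130,90,6))
a=np.hstack([f(s,140,230,45,40,8),f(t,150,280,35,45,8)[:320]]) ;b=np.hstack([f(s,400,365,45,34,8),f(t,430,315,35,34,8)])
m=np.vstack([a,b[:280]]);print(m.shape);cv2.imwrite("pics/c3.png",m)
E
```

```text
(592, 640, 3)
```

View pics/c1.png

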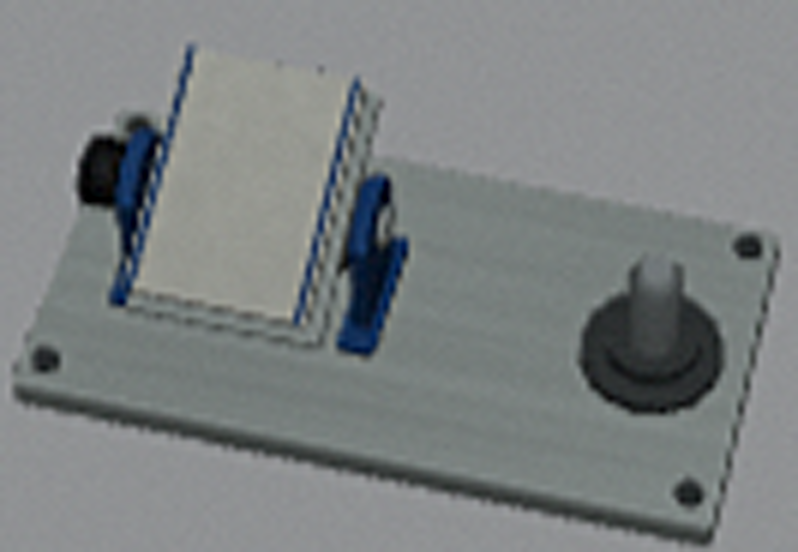

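View pics/c2.png

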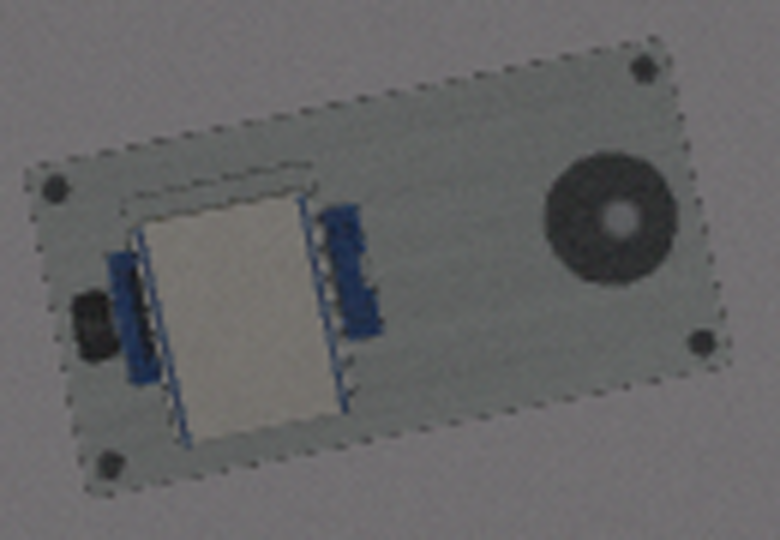

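View pics/c3.png

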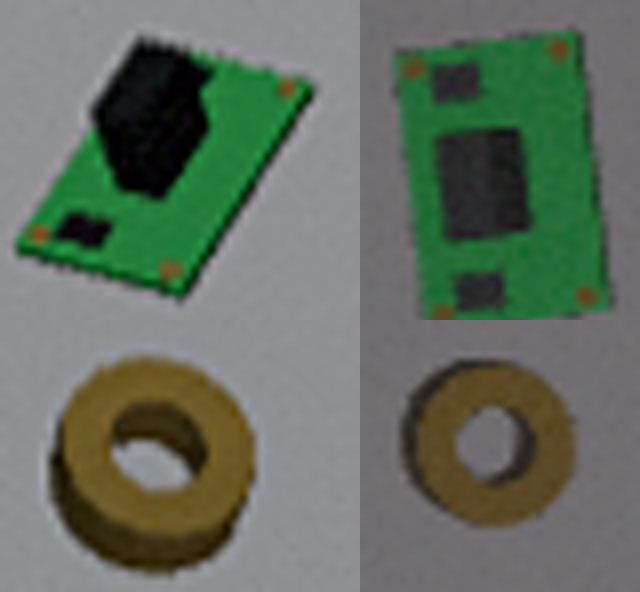

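The crops show the fixture corners, screw holes, face corners, spindle, slide corners and ring faces clearly. I'll fit poses from those pixels.

```bash
cat > fit.py <<'E'
from h import *
S=lambda o,k:lambda u,v:np.array([o[0]+(u+.5)/k-.5,o[1]+(v+.5)/k-.5])
s1=S((235,240),6);t1=S((255,245),6)
def rz(a):return Ro.from_euler("z",a).as_matrix()
# fixture: params X,Y,yaw,hx,hy ; observations
hol=[(1,1),(1,-1),(-1,-1),(-1,1)]
tc=[(25,168),(660,37),(730,368),(90,495)]; th=[(55,189),(644,68),(702,343),(110,464)]
sc={1:(778,238),2:(710,532),3:(15,385)}; sh={1:(748,246),2:(688,493),3:(45,359)}
def obs(p,off):
    X,Y,a,hx,hy=p[:5];W=lambda q:np.array([X,Y,0])+rz(a)@np.array(q,float);r=[]
    for i,(a_,b_) in enumerate(hol):
        c=[55*a_,108*b_,14];h=[hx*a_,hy*b_,14]
        r+=[proj("top",W(c))[0]-t1(*tc[i])-off[2:],proj("top",W(h))[0]-t1(*th[i])-off[2:]]
        if i in sc:r+=[proj("scene",W(c))[0]-s1(*sc[i])-off[:2],proj("scene",W(h))[0]-s1(*sh[i])-off[:2]]
    r+=[proj("top",W([0,-78,59]))[0]-t1(620,219)-off[2:],proj("top",W([0,-78,19]))[0]-t1(611,218)-off[2:]]
    r+=[proj("scene",W([0,-78,59]))[0]-s1(656,262)-off[:2],proj("scene",W([0,-78,19]))[0]-s1(651,351)-off[:2]]
    return np.concatenate(r)
r=least_squares(lambda p:obs(p,np.zeros(4)),[520,0,.2,46,99]);print("fix",r.x,np.degrees(r.x[2]),"rms",np.sqrt((r.fun**2).mean()))
print(np.round(r.fun.reshape(-1,2),2).tolist())
fx=r.x
print("seat",fx[:2]+(rz(fx[2])@[0,-78,0])[:2])
print("spindle top tri",tri(s1(656,262),t1(620,219)),"flange",tri(s1(651,351),t1(611,218)))
# face
fs=[(193,46),(358,79),(297,323),(118,303)];ft=[(137,230),(303,196),(347,411),(187,444)]
fs[3]=(124,298)
for u,v in zip(fs,ft):print("corner",*[np.round(x,1) for x in tri(s1(*u),t1(*v))])
def F(p):
    R=rz(fx[2])@Ro.from_euler("y",-p[3]).as_matrix();r=[]
    for (a_,b_),u,v in zip(hol,fs,ft):
        P=p[:3]+R@[38*a_,28*b_,0];r+=[proj("scene",P)[0]-s1(*u),proj("top",P)[0]-t1(*v)]
    return np.concatenate(r)
r=least_squares(F,[500,50,70,.4]);print("face",r.x,np.degrees(r.x[3]),np.round(r.fun,1))
print("in fixture",rz(fx[2]).T@(r.x[:3]-[fx[0],fx[1],0]))
sR=S((400,365),8);tR=S((430,315),8)
print("ringtop",tri(sR(158,446-320),tR(495-360,443-320)))
sS=S((140,230),8);tS=S((150,280),8)
def G(p):
    r=[];W=lambda q:p[:3]+rz(p[3])@np.array(q,float)
    for q,v in [((35,23,5),(37,50)),((35,-23,5),(220,33)),((-35,-23,5),(250,305))]:r.append(proj("top",W(q))[0]-tS(*v))
    for q,v in [((35,-23,5),(315,88)),((-35,-23,5),(186,294)),((-35,23,5),(18,245))]:r.append(proj("scene",W(q))[0]-sS(*v))
    return np.concatenate(r)
r=least_squares(G,[480,280,0,.1]);print("slide",r.x,np.degrees(r.x[3]),np.round(r.fun,1))
E
python3 fit.py
```

```text
fix [ 5.31200659e+02 -3.00230474e-01  2.24694650e-01  4.60417104e+01
  9.90732091e+01] 12.874055102725439 rms 0.5039887280347938
[[-0.28, 0.11], [0.02, 0.16], [0.61, 0.29], [-0.19, 0.43], [0.76, -1.01], [0.15, 0.48], [0.41, -0.34], [-0.28, 0.26], [0.54, -0.76], [0.21, 0.42], [-0.4, 0.54], [-0.15, 0.29], [-1.14, -1.14], [0.17, 0.19], [-0.02, -0.05], [-0.14, 0.29], [0.26, 0.77], [0.2, -0.98]]
seat [548.5797376  -76.33948108]
spindle top tri (array([548.37932741, -76.01279768,  61.3330757 ]), array([ 0.09482904, -0.00562844, -0.09219804,  0.04575049])) flange (array([548.95707515, -76.40306316,  15.51115575]), array([ 0.24288984, -0.01422224, -0.23765365,  0.11822977]))
corner [541.4  74.3  85.8] [-0.1  0.   0.1 -0.1]
corner [552.8  24.   85.7] [ 0.2 -0.  -0.2  0.1]
corner [485.7   8.9  55.6] [ 0.2 -0.  -0.2  0.1]
corner [473.6  59.8  51. ] [ 0.5 -0.  -0.4  0.3]
face [5.13507910e+02 4.18495904e+01 6.90979658e+01 4.30031297e-01] 24.63897837290015 [-1.4  0.  -1.2  0.1  1.2  0.3  0.8 -0.2  1.4  1.1  0.9 -0.1 -0.4 -1.1
 -1.4  0.3]
in fixture [-7.8566455  45.03236494 69.09796584]
ringtop (array([ 457.2991637 , -254.60380312,   17.65856169]), array([ 0.22946898, -0.0214637 , -0.2561429 ,  0.11355583]))
slide [ 4.98468180e+02  2.97461918e+02 -2.94989401e+00  1.51565695e-01] 8.684074617504168 [-0.   0.1  0.  -0.7  0.1  0.3  0.4 -0.3 -0.2  0.1 -0.4  0.4]
```

```bash
cat > face.py <<'E'
from h import *
fx=np.array([531.2,-.3,.2247])
def rz(a):return Ro.from_euler("z",a).as_matrix()
L={}
for n,c in(("scene",(276,271)),("top",(296,298))):
    im=cv2.imread(f"pics/{n}0.png").astype(int);g=im.min(2)  # white -> min channel high
    k=cv2.resize(im.astype(np.uint8),None,fx=4,fy=4,interpolation=cv2.INTER_CUBIC).astype(int)
    d=k[...,2]-k[...,0];br=k.sum(2)
    ref=k[4*c[1]-12:4*c[1]+12,4*c[0]-12:4*c[0]+12].reshape(-1,3).mean(0)
    m=(np.abs(cv2.GaussianBlur(k.astype(np.float32),(0,0),2)-ref).max(2)<28).astype(np.uint8)
    m=cv2.morphologyEx(m,cv2.MORPH_OPEN,np.ones((9,9)))
    _,lab=cv2.connectedComponents(m);m=(lab==lab[4*c[1],4*c[0]]).astype(np.uint8)
    cs=max(cv2.findContours(m,0,cv2.CHAIN_APPROX_NONE)[0],key=len)
    hull=cv2.convexHull(cs);q=cv2.approxPolyDP(hull,12,True)[:,0].astype(float)
    print(n,ref,"area",m.sum()/16,len(q))
    lines=[]
    P=cs[:,0].astype(float)
    for i in range(len(q)):
        a,b=q[i],q[(i+1)%len(q)];u=(b-a)/np.linalg.norm(b-a);t=(P-a)@u;e=np.abs((P-a)@[-u[1],u[0]]);l=np.linalg.norm(b-a)
        s=P[(t>.12*l)&(t<.88*l)&(e<6)]
        vx,vy,x0,y0=cv2.fitLine(s.astype(np.float32),cv2.DIST_HUBER,0,.01,.01).ravel();lines.append((vx,vy,x0,y0))
    cor=[]
    for i in range(len(q)):
        a,b=lines[i-1],lines[i];A=np.array([[a[0],-b[0]],[a[1],-b[1]]]);t=np.linalg.solve(A,[b[2]-a[2],b[3]-a[3]]);cor.append((np.array(a[2:])+t[0]*np.array(a[:2])+.5)/4-.5)
    cor=np.array(cor);print(np.round(cor,2).tolist());L[n]=cor
for lab,al in (("guess",None),):
    hol=[(1,1),(1,-1),(-1,-1),(-1,1)]
    def mod(p):
        R=rz(fx[2]+p[6])@Ro.from_euler("y",-p[3]).as_matrix()
        return [p[:3]+R@[p[4]*a,p[5]*b,0] for a,b in hol]
    def order(n,P):
        pr=np.array([proj(n,x)[0] for x in P]);return np.array([L[n][np.argmin(((L[n]-x)**2).sum(1))] for x in pr]),pr
    for free in (0,1):
      def F(p):
        r=[]
        for n in L:
            o,pr=order(n,mod(p));r.append((o-pr).ravel())
        return np.r_[np.concatenate(r),(p[4]-38)*(1-free)*5,p[6]*60]
      r=least_squares(F,[513.5,41.8,69,.43,38,26,0]);print("face",np.round(r.x,3),"deg",np.degrees(r.x[3]),np.round(r.fun,2))
      print(" in fixture",rz(fx[2]).T@(r.x[:3]-[fx[0],fx[1],0]))
S=lambda o,k:lambda u,v:np.array([o[0]+(u+.5)/k-.5,o[1]+(v+.5)/k-.5])
print("ring top/scene @20",onz("top",S((430,315),8)(135,123),20),onz("scene",S((400,365),8)(158,126),20))
print("seat top/scene: ",onz("top",S((255,245),6)(620,219),59),onz("scene",S((235,240),6)(656,262),59))
print("grip top @36",onz("top",S((150,280),8)(484-360,184),36))
E
python3 face.py
```

```text
scene [145.23090278 152.09375    150.5625    ] area 123168.625 9Traceback (most recent call last):
  File "face.py", line 21, in <module>
    vx,vy,x0,y0=cv2.fitLine(s.astype(np.float32),cv2.DIST_HUBER,0,.01,.01).ravel();lines.append((vx,vy,x0,y0))
                ~~~~~~~~~~~^^^^^^^^^^^^^^^^^^^^^^^^^^^^^^^^^^^^^^^^^^^^^^^
cv2.error: OpenCV(4.12.0) /io/opencv/modules/imgproc/src/linefit.cpp:50: error: (-215:Assertion failed) count > 0 in function 'fitLine2D_wods'
```

```bash
python3 - <<'E'
import re
s=open('face.py').read()
s=s.replace("m=cv2.morphologyEx(m,","poly=np.array({'scene':[(263,244),(298,250.5),(287.5,297.5),(252.5,292.5)],'top':[(275,280),(308,274),(316,316.5),(283.5,322)]}[n])*4;z=np.zeros_like(m);cv2.fillPoly(z,[poly.astype(int)],1);m*=z\n    print('desk',im[235:243,280:300].reshape(-1,3).mean(0),im[300:306,250:275].reshape(-1,3).mean(0))\n    m=cv2.morphologyEx(m,").replace("hull,12","hull,16")
open('face.py','w').write(s)
E
python3 face.py
```

```text
desk [147.95625 146.05625 143.98125] [121.98 123.86 116.46]
scene [145.23090278 152.09375    150.5625    ] area 1247.3125 4
[[261.1199951171875, 243.35000610351562], [293.6600036621094, 249.3800048828125], [282.92999267578125, 293.0199890136719], [258.94000244140625, 287.9599914550781]]
desk [112.20625 109.975   112.51875] [91.64666667 90.26       91.31333333]
top [109.578125   113.39409722 116.50694444] area 1081.5625 4
[[303.6700134277344, 276.3900146484375], [311.8699951171875, 316.760009765625], [287.2200012207031, 320.94000244140625], [278.1199951171875, 281.1600036621094]]
face [5.1163e+02 4.1554e+01 7.8493e+01 4.0300e-01 3.8208e+01 2.4680e+01
 2.1000e-02] deg 23.11772900410434 [-4.88 -1.84  0.72 -0.53 -0.51  1.37  2.99  1.45  0.71 -2.58 -0.   -1.43
 -0.22  2.21  0.76  0.56  1.04  1.27]
 in fixture [-9.75238416 45.16223489 78.49337514]
face [5.11753e+02 4.16530e+01 7.80280e+01 4.33000e-01 4.06600e+01 2.46920e+01
 2.10000e-02] deg 24.825525319397812 [-5.08 -0.45  0.5   0.87 -0.29 -0.23  3.19 -0.13  1.02 -1.56  0.26 -0.41
 -0.38  1.42  0.56 -0.2   0.    1.25]
 in fixture [-9.61073307 45.2317087  78.02793303]
ring top/scene @20 [ 457.70125958 -254.54694131   20.        ] [ 455.84077343 -254.3830979    20.        ]
seat top/scene:  [548.49419946 -76.37200257  59.        ] [549.88533707 -75.2360201   59.        ]
grip top @36 [498.36583778 293.35684179  36.        ]
```

```bash
cat > f2.py <<'E'
from h import *
def rz(a):return Ro.from_euler("z",a).as_matrix()
S=lambda o,k:lambda u,v:np.array([o[0]+(u+.5)/k-.5,o[1]+(v+.5)/k-.5])
s1=S((235,240),6);t1=S((255,245),6)
hol=[(1,1),(1,-1),(-1,-1),(-1,1)]
# inner white edges (excluding stripes)
fs=[(195,48),(354,78),(295,322),(134,293)];ft=[(143,226),(299,196),(342,411),(190,441)]
fx=np.array([531.2,-.3,0])
def pose(a):
    R=rz(.2247)@Ro.from_euler("y",-a).as_matrix();return fx+rz(.2247)@[0,45,52]+20*R[:,2],R
def F(p,use=("scene","top")):
    c,R=pose(p[0]);r=[]
    for (a,b),u,v in zip(hol,fs,ft):
        P=c+R@[38*a,p[1]*b,0]
        if "scene" in use:r.append(proj("scene",P)[0]-s1(*u)-p[2:4])
        if "top" in use:r.append(proj("top",P)[0]-t1(*v)-p[4:6])
    return np.r_[np.concatenate(r),p[2:]*.3]
for use in (("scene","top"),("scene",),("top",)):
    r=least_squares(F,[.43,25,0,0,0,0],args=(use,));print(use,np.degrees(r.x[0]),np.round(r.x[1:],2),np.round(r.fun,1))
    print(pose(r.x[0])[0])
E
python3 f2.py
```

```text
('scene', 'top') 24.542946126137092 [24.45 -0.16  0.1  -0.17  0.55] [ 0.2 -0.3 -0.1  0.1  0.1 -0.2 -0.2 -0.2 -0.1  0.6  0.1 -0.  -0.1 -0.1
  0.2  0.2 -0.   0.  -0.1  0.2]
[513.07471248  41.71771735  70.19300363]
('scene',) 23.640925343070133 [24.43 -0.12 -0.05  0.    0.  ] [ 0.3 -0.2  0.1 -0.1 -0.2  0.5 -0.2 -0.2 -0.  -0.   0.   0. ]
[513.35492101  41.78176172  70.32153067]
('top',) 24.97808982145153 [24.46  0.   -0.   -0.16  0.61] [-0.1  0.2 -0.2 -0.1  0.1 -0.1  0.2  0.1  0.  -0.  -0.   0.2]
[512.94025057  41.68698478  70.12938664]
```

```bash
cat > to.py <<'E'
# python3 to.py x y z roll pitch yaw : what is left, in present tool axes
import sys;from h import *
s=env.state();t=np.array(sys.argv[1:7],float);R=Ro.from_euler("xyz",s["ee_rot"],degrees=True);Rt=Ro.from_euler("xyz",t[3:],degrees=True)
d=t[:3]-s["ee_pos"];print("t",s["time_s"],"pos",np.round(s["ee_pos"],1),np.round(s["ee_rot"],2),"w",round(s["gripper_width"],1),"gf",round(s["gripper_force"],1),"F",np.round(s["force"],1),"M",np.round(s["torque"],2))
print("shift in present axes",np.round(R.inv().apply(d),1),"in target axes",np.round(Rt.inv().apply(d),1),"rotvec",np.round((R.inv()*Rt).as_rotvec(degrees=True),2))
E
python3 to.py 457.3 -254.5 120 180 0 190
```

```text
t 0.1 pos [250.3 517.1 213.2] [-179.91    0.    154.17] w 91.2 gf 0.0 F [-0.8  0.5 -0.2] M [-0.   -0.01 -0.01]
shift in present axes [-522.5 -604.2   94.2] in target axes [ -69.8 -795.9   93.2] rotvec [-9.000e-02 -3.000e-02 -3.583e+01]
```

The rows are not in the units I measure in: shifts go in shares of 50 mm and turns go in shares of 180 degrees. I convert before sending: -49 mm is -0.98, -7.2 degrees / 180 = -0.04.

```bash
echo '[[[0, 0, 0, 0, 0, -0.04], [0, 0, 0, 0, 0, -0.04], [0, 0, 0, 0, 0, -0.04], [0, 0, 0, 0, 0, -0.04], [0, 0, 0, 0, 0, -0.04], [0, -0.98, 0, 0, 0, 0], [0, -0.98, 0, 0, 0, 0], [0, -0.98, 0, 0, 0, 0]]]' > next.json && python3 drive.py next.json 60; echo '[[[-0.08, -0.98, 0.08, 0, 0, 0], [-0.08, -0.98, 0.08, 0, 0, 0], [-0.08, -0.98, 0.08, 0, 0, 0], [-0.08, -0.98, 0.08, 0, 0, 0], [-0.08, -0.98, 0.08, 0, 0, 0], [-0.08, -0.98, 0.08, 0, 0, 0], [-0.08, -0.98, 0.08, 0, 0, 0], [-0.08, -0.98, 0.08, 0, 0, 0]]]' > next.json && python3 drive.py next.json; python3 to.py 457.3 -254.5 120 180 0 190
```

```text
time_s: 0.9
ee_pos: [276.2, 371.1, 213.3]
ee_rot: [-179.9, -0.0, -169.8]
force: [0.8, 0.0, -0.2]
gripper_width: 60.6
gripper_force: 0.0
time_s: 1.7
ee_pos: [377.1, -9.3, 181.8]
ee_rot: [180.0, 0.0, -169.8]
force: [1.1, 0.6, 0.1]
gripper_width: 59.7
gripper_force: 0.0
t 1.7 pos [377.1  -9.3 181.8] [ 1.7999e+02  3.0000e-02 -1.6984e+02] w 59.7 gf 0.0 F [1.1 0.6 0.1] M [ 0.03  0.01 -0.03]
shift in present axes [ -35.7 -255.5   61.8] in target axes [ -36.4 -255.4   61.8] rotvec [0.01 0.03 0.16]
```

```bash
echo '[[[-0.14, -0.98, 0, 0, 0, 0], [-0.14, -0.98, 0, 0, 0, 0], [-0.14, -0.98, 0.4, 0, 0, 0], [-0.14, -0.98, 0.4, 0, 0, 0], [-0.14, -0.98, 0.4, 0, 0, 0], [0, 0, 0, 0, 0, 0], [0, 0, 0, 0, 0, 0]]]' > next.json && python3 drive.py next.json; python3 to.py 457.3 -254.5 60 180 0 190; python3 - <<'E'
from h import *
a=env.grab_frame("scene");b=env.grab_frame("top")
f=lambda i,x,y,w,h,k:cv2.resize(i[y:y+h,x:x+w],None,fx=k,fy=k,interpolation=cv2.INTER_CUBIC)
p=env.state()["ee_pos"];print(proj("scene",p),proj("top",p))
cv2.imwrite("pics/r1.png",np.hstack([f(a,380,300,80,110,5),f(b,410,290,80,110,5)]))
E
```

```text
time_s: 2.4
ee_pos: [451.2, -233.6, 124.6]
ee_rot: [179.9, -0.1, -169.9]
force: [0.5, -0.0, 0.0]
gripper_width: 60.1
gripper_force: 0.0
t 2.4 pos [ 451.2 -233.6  124.6] [ 1.7987e+02 -1.3000e-01 -1.6994e+02] w 60.1 gf 0.0 F [ 0.5 -0.   0. ] M [ 0.06  0.04 -0.01]
shift in present axes [ -2.5 -21.8  64.5] in target axes [ -2.3 -21.7  64.6] rotvec [ 0.13 -0.13  0.06]
[[414.43951475 343.4968561 ]] [[448.13900033 337.86456177]]
```

View pics/r1.png

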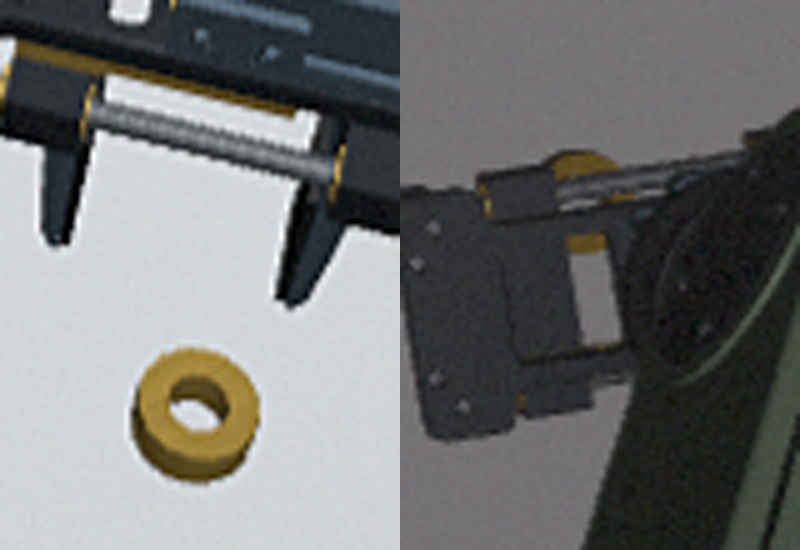

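Scene crop: the ring sits at (193,415) in the crop, with the fingertips at (58,243) and (290,302). The tips look a little lower than expected, so I'll descend in stages and watch the force.

```bash
echo '[[[-0.048, -0.42, 0, 0, 0, 0], [0, 0, 0.8, 0, 0, 0], [0, 0, 0.7, 0, 0, 0], [0, 0, 0.24, 0, 0, 0], [0, 0, 0.08, 0, 0, 0], [0, 0, 0, 0, 0, 0]]]' > next.json && python3 drive.py next.json; python3 to.py 457.3 -254.5 6 180 0 190; python3 - <<'E'
from h import *
a=env.grab_frame("scene")
p=env.state()["ee_pos"];print(proj("scene",p),proj("top",p))
f=lambda i,x,y,w,h,k:cv2.resize(i[y:y+h,x:x+w],None,fx=k,fy=k,interpolation=cv2.INTER_CUBIC)
cv2.imwrite("pics/r2.png",f(a,380,320,80,80,7))
E
```

```text
time_s: 3.1
ee_pos: [458.7, -253.3, 35.7]
ee_rot: [-180.0, 0.1, -169.8]
force: [1.0, 0.2, -0.3]
gripper_width: 60.0
gripper_force: 0.0
t 3.1 pos [ 458.7 -253.3   35.7] [-1.7995e+02  7.0000e-02 -1.6977e+02] w 60.0 gf 0.0 F [ 1.   0.2 -0.3] M [ 0.06 -0.03 -0.02]
shift in present axes [ 1.6 -0.9 29.7] in target axes [ 1.6 -1.  29.7] rotvec [-0.05  0.07  0.23]
[[421.02277524 373.7551495 ]] [[447.96938374 329.84532417]]
```

View pics/r2.png

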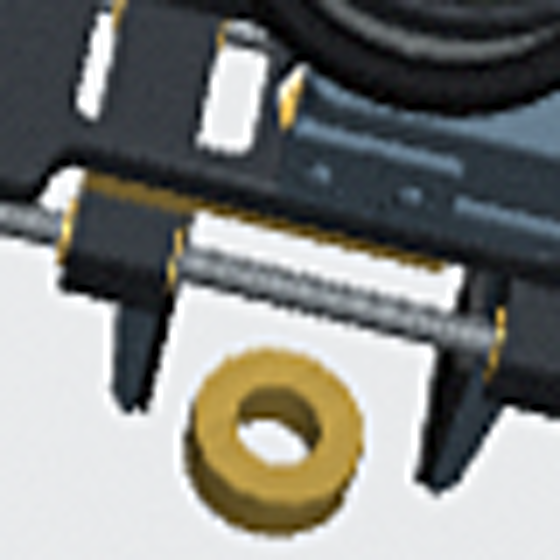

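Tips straddle the ring, roughly at mid-height (tips at crop (132,410) and (435,488), ring centre (275,425)). Descending further, then closing.

Scaled: 10 mm is 0.2, 4 mm is 0.08.

```bash
echo '[[[0.032, -0.02, 0.2, 0, 0, 0], [0, 0, 0.08, 0, 0, 0], [0, 0, 0, 0, 0, 0]]]' > next.json && python3 drive.py next.json; echo '[[[0, 0, 0.06, 0, 0, 0], [0, 0, 0.06, 0, 0, 0], [0, 0, 0.04, 0, 0, 0]]]' > next.json && python3 drive.py next.json; echo '[[[0, 0, 0.06, 0, 0, 0], [0, 0, 0.06, 0, 0, 0], [0, 0, 0.02, 0, 0, 0], [0, 0, 0, 0, 0, 0]]]' > next.json && python3 drive.py next.json; python3 to.py 457.3 -254.5 6 180 0 190
```

```text
time_s: 3.45
ee_pos: [456.3, -254.7, 20.4]
ee_rot: [180.0, -0.0, -169.8]
force: [0.3, 0.6, -0.7]
gripper_width: 59.9
gripper_force: 0.0
time_s: 3.75
ee_pos: [456.6, -254.8, 12.5]
ee_rot: [180.0, -0.0, -169.8]
force: [-0.4, 0.0, 0.3]
gripper_width: 60.4
gripper_force: 0.0
time_s: 4.15
ee_pos: [456.5, -254.8, 5.5]
ee_rot: [180.0, -0.0, -169.8]
force: [0.6, 0.4, 0.2]
gripper_width: 59.7
gripper_force: 0.0
t 4.15 pos [ 456.5 -254.8    5.5] [ 1.7998e+02 -2.0000e-02 -1.6983e+02] w 59.7 gf 0.0 F [0.6 0.4 0.2] M [ 0.09  0.05 -0.01]
shift in present axes [-0.8  0.1 -0.5] in target axes [-0.8  0.1 -0.5] rotvec [ 0.02 -0.02  0.17]
```

No desk contact at z=5.5, so the TCP is right. Closing now.

Scaled: -40 mm is -0.8, -30 mm is -0.6.

```bash
echo '[[[0, 0, 0, 0, 0, 0], [0, 0, 0, 0, 0, 0], [0, 0, 0, 0, 0, 0], [0, 0, 0, 0, 0, 0], [0, 0, 0, 0, 0, 0], [0, 0, 0, 0, 0, 0]]]' > next.json && python3 drive.py next.json 30 20;  echo '[[[0, 0, -0.2, 0, 0, 0], [0, 0, -0.6, 0, 0, 0], [0, 0, -0.8, 0, 0, 0], [0, 0, -0.1, 0, 0, 0], [0, 0, 0, 0, 0, 0]]]' > next.json && python3 drive.py next.json; python3 to.py 548.5 -76.3 90 180 0 190; python3 - <<'E'
from h import *
cv2.imwrite("pics/g_scene.png",env.grab_frame("scene"));cv2.imwrite("pics/g_top.png",env.grab_frame("top"))
E
```

```text
time_s: 4.75
ee_pos: [456.7, -254.8, 5.8]
ee_rot: [180.0, 0.0, -169.8]
force: [0.4, 0.5, 2.0]
gripper_width: 39.1
gripper_force: 20.0
time_s: 5.25
ee_pos: [457.4, -255.3, 92.4]
ee_rot: [-179.9, 0.2, -169.8]
force: [-0.5, 0.8, -1.0]
gripper_width: 39.1
gripper_force: 20.0
t 5.25 pos [ 457.4 -255.3   92.4] [-1.7986e+02  1.6000e-01 -1.6983e+02] w 39.1 gf 20.0 F [-0.5  0.8 -1. ] M [ 0.09  0.03 -0.02]
shift in present axes [-121.3  160.1    2.4] in target axes [-120.8  160.5    2.4] rotvec [-0.14  0.16  0.17]
```

Scaled: 32 mm is 0.64, -24.3 mm is -0.486.

```bash
echo '[[[-0.486, 0.64, 0, 0, 0, 0], [-0.486, 0.64, 0, 0, 0, 0], [-0.486, 0.64, 0, 0, 0, 0], [-0.486, 0.64, 0, 0, 0, 0], [-0.486, 0.64, 0, 0, 0, 0], [0, 0, 0.2, 0, 0, 0], [0, 0, 0.08, 0, 0, 0], [0, 0, 0, 0, 0, 0]]]' > next.json && python3 drive.py next.json; python3 to.py 548.5 -76.3 78 180 0 190; python3 - <<'E'
from h import *
a=env.grab_frame("scene");b=env.grab_frame("top");cv2.imwrite("pics/s_scene.png",a);cv2.imwrite("pics/s_top.png",b)
p=env.state()["ee_pos"]
for q in (p+[0,0,14.3],p+[0,0,-5.7],[548.5,-76.3,59]):print(proj("scene",q),proj("top",q))
f=lambda i,x,y,w,h,k:cv2.resize(i[y:y+h,x:x+w],None,fx=k,fy=k,interpolation=cv2.INTER_CUBIC)
cv2.imwrite("pics/s1.png",np.hstack([f(a,310,250,65,75,6),f(b,325,255,65,75,6)]))
E
```

```text
time_s: 6.15
ee_pos: [546.1, -76.3, 74.8]
ee_rot: [179.9, -0.3, -169.9]
force: [-0.3, 0.9, -0.7]
gripper_width: 39.2
gripper_force: 20.0
t 6.15 pos [546.1 -76.3  74.8] [ 179.93   -0.26 -169.85] w 39.2 gf 20.0 F [-0.3  0.9 -0.7] M [ 0.03 -0.05 -0.03]
shift in present axes [-2.3 -0.4 -3.2] in target axes [-2.4 -0.4 -3.2] rotvec [ 0.07 -0.26  0.15]
[[344.84172804 273.8884841 ]] [[359.54362554 281.71069059]]
[[344.36610011 280.86309481]] [[358.66214259 281.78870557]]
[[344.13577766 284.04303537]] [[357.87883184 281.07935325]]
```

View pics/s1.png

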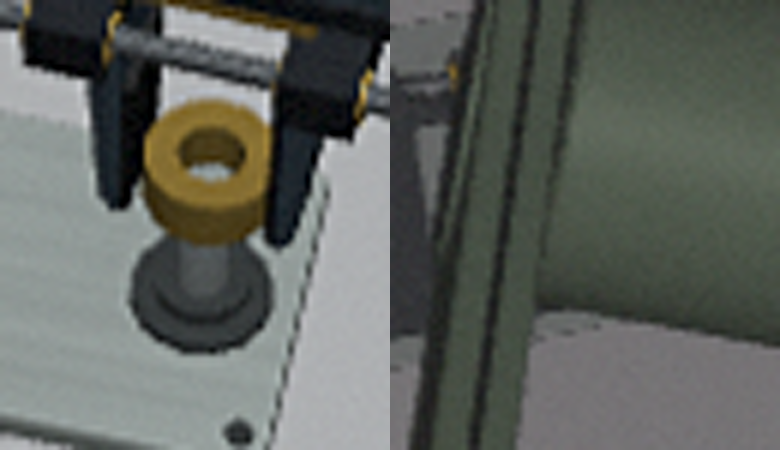

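```bash
python3 - <<'E'
from h import *
for z in(88.6,89.1,90):print("ring",onz("scene",(344.9,275.25),z))
print("spindle",onz("scene",(344.42,283.25),59),"flange",onz("scene",(235+651.5/6-.5,240+351.5/6-.5),19))
# same image flange: ellipse l131 r272, centre
print("flange now",onz("scene",(310+202/6-.5,250+291.5/6-.5),19))
E
```

```text
ring [545.77516342 -77.68417404  88.6       ]
ring [545.4233699  -77.82369996  89.1       ]
ring [544.79014157 -78.07484662  90.        ]
spindle [550.28391411 -76.02434461  59.        ] flange [546.4792158  -76.91804675  19.        ]
flange now [546.5470886  -77.05228897  19.        ]
```

Scene crop: held ring's hole is centred at (212,154), the spindle below it, about 3 mm further along x. The top view is blocked by the arm. I'll correct x and lower while watching the side forces.

Scaled: 8 mm is 0.16, -2.9 mm is -0.058.

```bash
echo '[[[-0.058, 0, 0, 0, 0, 0], [0, 0, 0.16, 0, 0, 0], [0, 0, 0.08, 0, 0, 0], [0, 0, 0, 0, 0, 0]]]' > next.json && python3 drive.py next.json; echo '[[[0, 0, 0.08, 0, 0, 0], [0, 0, 0.08, 0, 0, 0], [0, 0, 0, 0, 0, 0]]]' > next.json && python3 drive.py next.json;echo '[[[0, 0, 0.08, 0, 0, 0], [0, 0, 0.08, 0, 0, 0], [0, 0, 0, 0, 0, 0]]]' > next.json && python3 drive.py next.json; python3 to.py 548.8 -76.3 29.7 180 0 190
```

```text
time_s: 6.65
ee_pos: [550.0, -75.5, 63.9]
ee_rot: [180.0, -0.1, -169.9]
force: [-0.5, 0.1, 0.0]
gripper_width: 39.0
gripper_force: 20.0
time_s: 6.95
ee_pos: [549.9, -75.2, 56.0]
ee_rot: [180.0, -0.1, -169.8]
force: [-1.4, -0.9, -1.3]
gripper_width: 39.2
gripper_force: 20.0
time_s: 7.25
ee_pos: [549.9, -75.2, 47.9]
ee_rot: [180.0, -0.1, -169.8]
force: [-3.1, 0.3, -1.6]
gripper_width: 39.6
gripper_force: 20.0
t 7.25 pos [549.9 -75.2  47.9] [ 1.7995e+02 -1.2000e-01 -1.6983e+02] w 39.6 gf 20.0 F [-3.1  0.3 -1.6] M [ 0.13  0.6  -0.03]
shift in present axes [ 1.2 -0.9 18.2] in target axes [ 1.2 -0.9 18.2] rotvec [ 0.05 -0.12  0.17]
```

The rows are not in the units I measure in: shifts go in shares of 50 mm and turns go in shares of 180 degrees. I convert before sending: 4 mm is 0.08, 1.1 mm is 0.022.

```bash
echo '[[[0.022, -0.01, 0.08, 0, 0, 0], [0, 0, 0.08, 0, 0, 0], [0, 0, 0, 0, 0, 0]]]' > next.json && python3 drive.py next.json; echo '[[[0, 0, 0.08, 0, 0, 0], [0, 0, 0.06, 0, 0, 0], [0, 0, 0, 0, 0, 0]]]' > next.json && python3 drive.py next.json;echo '[[[0, 0, 0.04, 0, 0, 0], [0, 0, 0.01, 0, 0, 0], [0, 0, 0, 0, 0, 0]]]' > next.json && python3 drive.py next.json; python3 to.py 548.8 -76.3 29.7 180 0 190
```

```text
time_s: 7.55
ee_pos: [549.5, -75.9, 40.1]
ee_rot: [180.0, -0.0, -169.8]
force: [-2.3, 1.0, -2.1]
gripper_width: 39.0
gripper_force: 20.0
time_s: 7.85
ee_pos: [549.6, -75.9, 33.2]
ee_rot: [180.0, -0.0, -169.8]
force: [-3.1, 1.6, -2.1]
gripper_width: 38.9
gripper_force: 20.0
time_s: 8.15
ee_pos: [549.6, -75.9, 31.2]
ee_rot: [180.0, -0.0, -169.8]
force: [-2.9, 2.2, 0.9]
gripper_width: 39.0
gripper_force: 20.0
t 8.15 pos [549.6 -75.9  31.2] [ 1.7998e+02 -3.0000e-02 -1.6983e+02] w 39.0 gf 20.0 F [-2.9  2.2  0.9] M [0.45 0.74 0.  ]
shift in present axes [ 0.8 -0.2  1.5] in target axes [ 0.8 -0.2  1.5] rotvec [ 0.02 -0.03  0.17]
```

Scaled: 0.8 mm is 0.016, 0.7 mm is 0.014.

```bash
echo '[[[0.016, 0.008, 0.014, 0, 0, 0], [0, 0, 0.016, 0, 0, 0], [0, 0, 0, 0, 0, 0]]]' > next.json && python3 drive.py next.json; echo '[[[0, 0, 0, 0, 0, 0], [0, 0, 0, 0, 0, 0], [0, 0, 0, 0, 0, 0], [0, 0, 0, 0, 0, 0]]]' > next.json && python3 drive.py next.json 64; python3 to.py 548.8 -76.3 29.7 180 0 190
```

```text
time_s: 8.45
ee_pos: [549.5, -76.0, 29.8]
ee_rot: [-180.0, 0.1, -169.8]
force: [-1.8, 1.8, 0.3]
gripper_width: 39.1
gripper_force: 20.0
time_s: 8.85
ee_pos: [549.6, -76.0, 29.9]
ee_rot: [-180.0, 0.1, -169.8]
force: [-0.6, -0.3, -0.2]
gripper_width: 63.9
gripper_force: 0.0
t 8.85 pos [549.6 -76.   29.9] [-1.7997e+02  7.0000e-02 -1.6983e+02] w 63.9 gf 0.0 F [-0.6 -0.3 -0.2] M [-0.    0.07 -0.01]
shift in present axes [ 0.8 -0.1  0.2] in target axes [ 0.8 -0.2  0.2] rotvec [-0.02  0.07  0.17]
```

Scaled: 47 mm is 0.94, -45 mm is -0.9, 0.8 degrees / 180 = 0.0044.

```bash
echo '[[[0, 0, -0.6, 0, 0, 0], [0, 0, -0.9, 0, 0, 0], [0, 0, -0.9, 0, 0, 0.0039], [0, 0, 0, 0, 0, 0.0044], [-0.04, 0.94, 0, 0, 0, 0], [-0.04, 0.94, 0, 0, 0, 0], [-0.04, 0.94, 0, 0, 0, 0], [-0.04, 0.94, 0, 0, 0, 0]]]' > next.json && python3 drive.py next.json 50;  echo '[[[-0.04, 0.94, 0, 0, 0, 0], [-0.04, 0.94, 0, 0, 0, 0], [-0.04, 0.94, 0, 0, 0, 0], [-0.04, 0.94, 0, 0, 0, 0], [0, 0, 0.6, 0, 0, 0], [0, 0, 0, 0, 0, 0]]]' > next.json && python3 drive.py next.json; python3 to.py 498.4 296.8 60 180 0 188.7; python3 - <<'E'
from h import *
a=env.grab_frame("scene");b=env.grab_frame("top");cv2.imwrite("pics/p_scene.png",a)
p=env.state()["ee_pos"];print(proj("scene",p))
f=lambda i,x,y,w,h,k:cv2.resize(i[y:y+h,x:x+w],None,fx=k,fy=k,interpolation=cv2.INTER_CUBIC)
cv2.imwrite("pics/p1.png",np.hstack([f(a,125,195,70,85,5),f(a,320,265,45,85,5),f(b,340,265,40,85,5)]))
E
```

```text
time_s: 9.65
ee_pos: [528.1, 112.7, 149.3]
ee_rot: [-180.0, 0.0, -171.4]
force: [1.4, 0.5, 0.4]
gripper_width: 50.0
gripper_force: 0.0
time_s: 10.25
ee_pos: [505.3, 298.2, 115.9]
ee_rot: [-179.8, -0.4, -171.2]
force: [-1.7, -1.1, 0.4]
gripper_width: 50.1
gripper_force: 0.0
t 10.25 pos [505.3 298.2 115.9] [-179.83   -0.42 -171.19] w 50.1 gf 0.0 F [-1.7 -1.1  0.4] M [ 0.03  0.11 -0.03]
shift in present axes [ 6.6 -0.1 55.9] in target axes [ 7.  -0.3 55.9] rotvec [-0.17 -0.42  0.12]
[[150.25182575 205.95214193]]
```

View pics/p1.png

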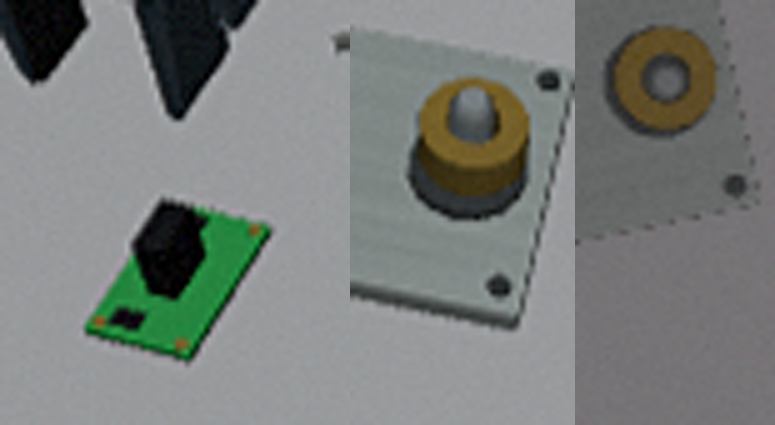

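The ring sits flat around the spindle (scene crop (473,125), top crop (665,80)), and the slide is under the fingers (grip at (168,250)). Now I'll grasp the slide.

Scaled: 45 mm is 0.9, 30 mm is 0.6.

```bash
echo '[[[0.13, -0.006, 0, 0, 0, 0], [0, 0, 0.9, 0, 0, 0], [0, 0, 0.6, 0, 0, 0], [0, 0, 0.3, 0, 0, 0], [0, 0, 0.16, 0, 0, 0], [0, 0, 0, 0, 0, 0]]]' > next.json && python3 drive.py next.json; python3 to.py 498.4 296.8 10 180 0 188.7
```

```text
time_s: 10.95
ee_pos: [501.8, 296.3, 21.9]
ee_rot: [-180.0, -0.0, -171.4]
force: [-1.1, -0.5, 0.3]
gripper_width: 49.9
gripper_force: 0.0
t 10.95 pos [501.8 296.3  21.9] [-1.800e+02 -2.000e-02 -1.714e+02] w 49.9 gf 0.0 F [-1.1 -0.5  0.3] M [ 0.03  0.01 -0.01]
shift in present axes [ 3.3  1.  11.9] in target axes [ 3.3  1.  11.9] rotvec [-0.   -0.02 -0.1 ]
```

Scaled: 4 mm is 0.08, 3 mm is 0.06.

```bash
echo '[[[0.06, 0.02, 0.06, 0, 0, 0], [0, 0, 0.08, 0, 0, 0], [0, 0, 0.08, 0, 0, 0], [0, 0, 0, 0, 0, 0], [0, 0, 0, 0, 0, 0]]]' > next.json && python3 drive.py next.json; python3 to.py 498.4 296.8 10 180 0 188.7; echo '[[[0, 0, 0, 0, 0, 0], [0, 0, 0, 0, 0, 0], [0, 0, 0, 0, 0, 0], [0, 0, 0, 0, 0, 0], [0, 0, 0, 0, 0, 0], [0, 0, 0, 0, 0, 0], [0, 0, 0, 0, 0, 0]]]' > next.json && python3 drive.py next.json 5 30
```

```text
time_s: 11.45
ee_pos: [498.7, 297.6, 10.8]
ee_rot: [180.0, 0.0, -171.3]
force: [-0.3, 0.0, 0.5]
gripper_width: 49.9
gripper_force: 0.0
t 11.45 pos [498.7 297.6  10.8] [ 1.7999e+02  1.0000e-02 -1.7132e+02] w 49.9 gf 0.0 F [-0.3  0.   0.5] M [ 0.08 -0.01 -0.04]
shift in present axes [ 0.4 -0.8  0.8] in target axes [ 0.4 -0.8  0.8] rotvec [ 0.01  0.01 -0.02]
time_s: 12.15
ee_pos: [498.7, 297.7, 10.8]
ee_rot: [180.0, 0.0, -171.3]
force: [-0.2, 1.0, 0.0]
gripper_width: 13.7
gripper_force: 30.0
```

```bash
cat > tgt.py <<'E'
import sys;from h import *
h=float(sys.argv[1]);A=Ro.from_euler("z",12.87,degrees=True)*Ro.from_euler("y",-24.5,degrees=True)
n=A.as_matrix()[:,2];p=np.array([513.5,42,70.2])+(h+10.8)*n
R=Ro.from_matrix(A.as_matrix()@np.diag([-1,1,-1]));e=R.as_euler("xyz",degrees=True)
sys.argv=["",*p,*e];print("target",np.round(p,1),np.round(e,1));exec(open("to.py").read())
E
echo '[[[0, 0, -0.2, 0, 0, 0], [0, 0, -0.7, 0, 0, 0], [0, 0, -0.9, 0, 0, 0], [0, 0, -0.9, 0, 0, 0], [0, 0, 0, 0, 0, 0]]]' > next.json && python3 drive.py next.json; python3 tgt.py 50
```

```text
time_s: 12.65
ee_pos: [502.3, 299.6, 153.2]
ee_rot: [179.7, 0.8, -171.3]
force: [1.3, -0.3, -0.8]
gripper_width: 14.0
gripper_force: 30.0
target [488.9  36.4 125.5] [ 180.    24.5 -167.1]
t 12.65 pos [502.3 299.6 153.2] [ 179.71    0.77 -171.33] w 14.0 gf 30.0 F [ 1.3 -0.3 -0.8] M [ 0.08 -0.03 -0.03]
shift in present axes [  53.2 -258.3   25.7] in target axes [  76.7 -253.6   -4.5] rotvec [ -0.64 -23.71  -4.18]
```

Scaled: -43 mm is -0.86, 9 mm is 0.18, -1.4 degrees / 180 = -0.0078.

```bash
echo '[[[0.18, -0.86, 0, 0, 0, 0], [0.18, -0.86, 0, 0, 0, 0], [0.18, -0.86, 0, 0, 0, 0], [0.18, -0.86, 0, 0, 0, 0], [0.18, -0.86, 0, 0, 0, 0], [0.18, -0.86, 0, 0, 0, 0], [0, 0, 0, 0, -0.045, -0.0078], [0, 0, 0, 0, -0.045, -0.0078]]]' > next.json && python3 drive.py next.json; echo '[[[0, 0, 0, 0, -0.045, -0.0078], [0, 0, 0, 0, 0, 0], [0, 0, 0, 0, 0, 0]]]' > next.json && python3 drive.py next.json; python3 tgt.py 50
```

```text
time_s: 13.45
ee_pos: [484.8, 33.0, 145.9]
ee_rot: [-179.5, 16.5, -168.5]
force: [-0.3, 0.6, -0.8]
gripper_width: 13.7
gripper_force: 30.0
time_s: 13.75
ee_pos: [484.1, 34.2, 146.1]
ee_rot: [-179.1, 24.2, -166.9]
force: [0.5, -0.3, -0.7]
gripper_width: 13.8
gripper_force: 30.0
target [488.9  36.4 125.5] [ 180.    24.5 -167.1]
t 13.75 pos [484.1  34.2 146.1] [-179.07   24.19 -166.92] w 13.8 gf 30.0 F [ 0.5 -0.3 -0.7] M [0.01 0.28 0.01]
shift in present axes [ 3.8  1.4 20.9] in target axes [ 3.9  1.  20.9] rotvec [-0.85 -0.31  0.19]
```

Scaled: 20 mm is 0.4, 3.8 mm is 0.076, -0.9 degrees / 180 = -0.005.

```bash
echo '[[[0.076, 0.028, 0.2, -0.005, -0.0017, 0], [0, 0, 0.4, 0, 0, 0], [0, 0, 0.36, 0, 0, 0], [0, 0, 0, 0, 0, 0], [0, 0, 0, 0, 0, 0]]]' > next.json && python3 drive.py next.json; python3 tgt.py 15; python3 - <<'E'
from h import *
a=env.grab_frame("scene");b=env.grab_frame("top");cv2.imwrite("pics/q_scene.png",a)
f=lambda i,x,y,w,h,k:cv2.resize(i[y:y+h,x:x+w],None,fx=k,fy=k,interpolation=cv2.INTER_CUBIC)
cv2.imwrite("pics/q1.png",f(a,225,205,130,95,6))
E
```

```text
time_s: 14.25
ee_pos: [501.9, 39.7, 101.0]
ee_rot: [-180.0, 24.6, -166.8]
force: [-0.2, 0.6, -0.6]
gripper_width: 13.8
gripper_force: 30.0
target [503.1  39.6  93.7] [ 180.    24.5 -167.1]
t 14.25 pos [501.9  39.7 101. ] [-179.95   24.59 -166.81] w 13.8 gf 30.0 F [-0.2  0.6 -0.6] M [-0.01  0.31 -0.01]
shift in present axes [ 2.  -0.4  7.2] in target axes [ 2.  -0.4  7.2] rotvec [0.08 0.09 0.29]
```

View pics/q1.png

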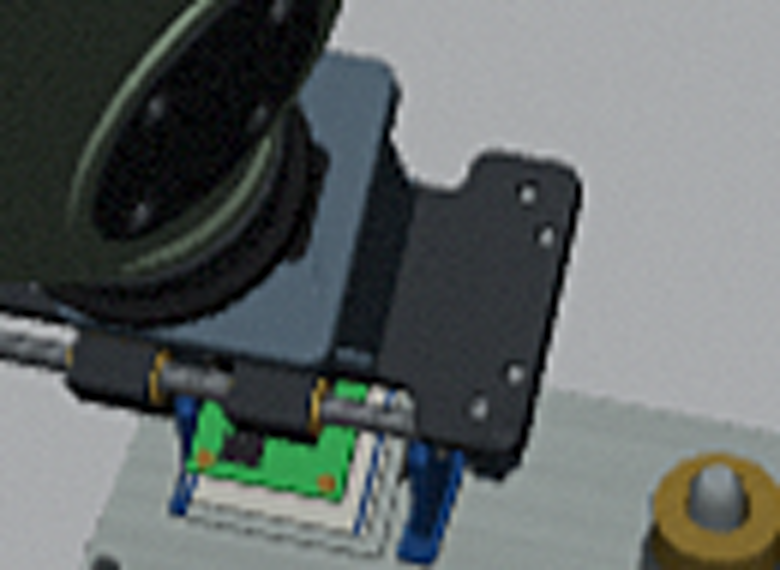

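The held slide (green corners at crop (188,465) and (343,497)) hovers parallel over the white face, and the ring is untouched. I'll advance along the normal in small steps, watching the force.

Scaled: 8 mm is 0.16, 6 mm is 0.12, 0.3 degrees / 180 = 0.0017.

```bash
echo '[[[0.04, -0.008, 0.16, 0, 0, 0.0017], [0, 0, 0.12, 0, 0, 0], [0, 0, 0.06, 0, 0, 0], [0, 0, 0, 0, 0, 0]]]' > next.json && python3 drive.py next.json; python3 tgt.py 0; echo '[[[0, 0, 0.03, 0, 0, 0], [0, 0, 0.03, 0, 0, 0], [0, 0, 0, 0, 0, 0]]]' > next.json && python3 drive.py next.json; python3 tgt.py 0;echo '[[[0, 0, 0.03, 0, 0, 0], [0, 0, 0.02, 0, 0, 0], [0, 0, 0, 0, 0, 0]]]' > next.json && python3 drive.py next.json; python3 tgt.py 0
```

```text
time_s: 14.75
ee_pos: [504.9, 40.1, 83.7]
ee_rot: [179.9, 24.5, -167.2]
force: [-0.3, 0.0, -0.6]
gripper_width: 14.5
gripper_force: 30.0
target [509.1  41.   80. ] [ 180.    24.5 -167.1]
t 14.75 pos [504.9  40.1  83.7] [ 179.9    24.52 -167.2 ] w 14.5 gf 30.0 F [-0.3  0.  -0.6] M [-0.01  0.29  0.01]
shift in present axes [-2.4 -0.   5.1] in target axes [-2.4 -0.   5.1] rotvec [ 0.07  0.02 -0.06]
time_s: 15.05
ee_pos: [506.3, 40.3, 81.4]
ee_rot: [179.9, 24.6, -167.2]
force: [0.0, 0.4, -0.3]
gripper_width: 13.5
gripper_force: 30.0
target [509.1  41.   80. ] [ 180.    24.5 -167.1]
t 15.05 pos [506.3  40.3  81.4] [ 179.92   24.58 -167.19] w 13.5 gf 30.0 F [ 0.   0.4 -0.3] M [-0.06  0.35 -0.1 ]
shift in present axes [-2.1  0.   2.5] in target axes [-2.1  0.   2.5] rotvec [ 0.05  0.08 -0.05]
time_s: 15.35
ee_pos: [507.4, 40.6, 79.3]
ee_rot: [179.9, 24.6, -167.2]
force: [-0.9, -1.5, 2.1]
gripper_width: 14.0
gripper_force: 30.0
target [509.1  41.   80. ] [ 180.    24.5 -167.1]
t 15.35 pos [507.4  40.6  79.3] [ 179.92   24.59 -167.19] w 14.0 gf 30.0 F [-0.9 -1.5  2.1] M [-0.    0.42 -0.06]
shift in present axes [-1.9  0.   0.1] in target axes [-1.9  0.   0.1] rotvec [ 0.05  0.09 -0.05]
```

Scaled: 1 mm is 0.02.

```bash
echo '[[[0, 0, 0.02, 0, 0, 0], [0, 0, 0.02, 0, 0, 0], [0, 0, 0, 0, 0, 0]]]' > next.json && python3 drive.py next.json; python3 tgt.py -5; echo '[[[0, 0, 0.02, 0, 0, 0], [0, 0, 0.02, 0, 0, 0], [0, 0, 0, 0, 0, 0], [0, 0, 0, 0, 0, 0]]]' > next.json && python3 drive.py next.json; python3 tgt.py -5
```

```text
time_s: 15.65
ee_pos: [508.2, 40.7, 77.4]
ee_rot: [179.9, 24.6, -167.2]
force: [-1.4, 0.5, 2.4]
gripper_width: 13.8
gripper_force: 30.0
target [511.2  41.5  75.5] [ 180.    24.5 -167.1]
t 15.65 pos [508.2  40.7  77.4] [ 179.93   24.59 -167.18] w 13.8 gf 30.0 F [-1.4  0.5  2.4] M [-0.01  0.44 -0.02]
shift in present axes [-2.  0.  3.] in target axes [-2.  0.  3.] rotvec [ 0.05  0.09 -0.05]
time_s: 16.05
ee_pos: [508.9, 41.0, 75.6]
ee_rot: [179.9, 24.6, -167.2]
force: [-1.9, -0.8, 3.1]
gripper_width: 13.9
gripper_force: 30.0
target [511.2  41.5  75.5] [ 180.    24.5 -167.1]
t 16.05 pos [508.9  41.   75.6] [ 179.92   24.58 -167.18] w 13.9 gf 30.0 F [-1.9 -0.8  3.1] M [-0.14  0.46 -0.06]
shift in present axes [-2.  0.  1.] in target axes [-2.  0.  1.] rotvec [ 0.06  0.08 -0.05]
```

Scaled: 0.6 mm is 0.012, 0.5 degrees / 180 = 0.0028.

```bash
cat > avg.py <<'E'
from h import *
F=[];M=[]
for i in range(6):
    env.grab_frame("top");s=env.state();F.append(s["force"]);M.append(s["torque"])
A=(Ro.from_euler("z",12.87,degrees=True)*Ro.from_euler("y",-24.5,degrees=True)).as_matrix()
print("t",round(s["time_s"],2),"face axes F",np.round(np.mean(F,0)@A,2),"M",np.round(np.mean(M,0)@A,3),"+-",np.round(np.std(M,0)/6**.5,3),"rot",np.round(s["ee_rot"],2))
E
python3 avg.py; echo '[[[0, 0, 0.012, 0, 0.0028, 0], [0, 0, 0.012, 0, 0.0028, 0], [0, 0, 0, 0, 0, 0]]]' > next.json && python3 drive.py next.json; python3 avg.py; echo '[[[0, 0, 0, 0, 0.0028, 0], [0, 0, 0, 0, 0.0028, 0], [0, 0, 0, 0, 0, 0]]]' > next.json && python3 drive.py next.json; python3 avg.py
```

```text
t 16.35 face axes F [-1.   -0.49  4.28] M [-0.04   0.531 -0.006] +- [0.016 0.008 0.009] rot [ 179.92   24.58 -167.19]
time_s: 16.65
ee_pos: [509.6, 41.1, 74.5]
ee_rot: [179.9, 23.6, -167.2]
force: [-1.9, -1.1, 3.8]
gripper_width: 13.9
gripper_force: 30.0
t 16.95 face axes F [-0.19 -0.3   4.1 ] M [-0.005  0.455  0.001] +- [0.01  0.013 0.011] rot [ 179.92   23.6  -167.19]
time_s: 17.25
ee_pos: [509.7, 41.1, 74.6]
ee_rot: [179.9, 22.6, -167.2]
force: [-1.9, -0.3, 4.2]
gripper_width: 13.7
gripper_force: 30.0
t 17.55 face axes F [0.69 0.08 4.05] M [ 0.091  0.194 -0.032] +- [0.012 0.019 0.011] rot [ 179.93   22.61 -167.19]
```

Scaled: -5 mm is -0.1, -3 mm is -0.06, -1 degrees / 180 = -0.0056.

```bash
sed -i 's/print("t"/print("h",round(float(s["ee_pos"]@A[:,2]),2),"sdF",np.round(np.std(F,0)\/2.4,2),"t"/' avg.py
echo '[[[0, 0, -0.1, 0, 0, 0], [0, 0, -0.06, 0, -0.0056, 0], [0, 0, 0, 0, -0.0056, 0], [0, 0, 0, 0, 0, 0], [0, 0, 0, 0, 0, 0]]]' > next.json && python3 drive.py next.json; python3 avg.py; echo '[[[0, 0, 0.08, 0, 0, 0], [0, 0, 0.04, 0, 0, 0], [0, 0, 0.02, 0, 0, 0], [0, 0, 0.008, 0, 0, 0], [0, 0, 0, 0, 0, 0], [0, 0, 0, 0, 0, 0]]]' > next.json && python3 drive.py next.json; python3 avg.py
```

```text
time_s: 18.05
ee_pos: [505.9, 40.3, 81.5]
ee_rot: [179.9, 24.5, -167.2]
force: [0.8, -1.1, -1.1]
gripper_width: 13.8
gripper_force: 30.0
h -134.04 sdF [0.07 0.15 0.21] t 18.35 face axes F [-0.18  0.23 -0.76] M [ 0.032  0.322 -0.013] +- [0.013 0.014 0.019] rot [ 179.92   24.57 -167.18]
time_s: 18.95
ee_pos: [509.5, 41.1, 75.3]
ee_rot: [179.9, 24.6, -167.2]
force: [-0.9, -0.6, 3.7]
gripper_width: 13.8
gripper_force: 30.0
h -141.3 sdF [0.11 0.24 0.27] t 19.25 face axes F [0.45 0.08 3.89] M [ 0.079  0.404 -0.021] +- [0.01  0.012 0.01 ] rot [ 179.93   24.6  -167.18]
```

Scaled: -4 mm is -0.08, -1.5 degrees / 180 = -0.0083.

```bash
echo '[[[0, 0, -0.08, 0, 0, 0], [0, 0, -0.08, 0, -0.0083, 0], [0, 0, 0, 0, -0.0083, 0], [0, 0, 0, 0, 0, 0]]]' > next.json && python3 drive.py next.json >/dev/null; python3 avg.py; echo '[[[0, 0, 0.08, 0, 0, 0], [0, 0, 0.04, 0, 0, 0], [0, 0, 0.02, 0, 0, 0], [0, 0, 0.012, 0, 0, 0], [0, 0, 0, 0, 0, 0], [0, 0, 0, 0, 0, 0]]]' > next.json && python3 drive.py next.json|head -1; python3 avg.py
echo '[[[0, 0, -0.08, 0, 0, 0], [0, 0, -0.08, 0, 0.0111, 0], [0, 0, 0, 0, 0.0111, 0], [0, 0, 0, 0, 0.0111, 0], [0, 0, 0, 0, 0, 0]]]' > next.json && python3 drive.py next.json >/dev/null; python3 avg.py; echo '[[[0, 0, 0.08, 0, 0, 0], [0, 0, 0.04, 0, 0, 0], [0, 0, 0.02, 0, 0, 0], [0, 0, 0.012, 0, 0, 0], [0, 0, 0, 0, 0, 0], [0, 0, 0, 0, 0, 0]]]' > next.json && python3 drive.py next.json|head -1; python3 avg.py
```

```text
h -133.48 sdF [0.16 0.28 0.1 ] t 19.95 face axes F [-0.35 -0.1  -0.76] M [ 0.059  0.347 -0.015] +- [0.007 0.013 0.019] rot [ 179.92   27.58 -167.18]
time_s: 20.55
h -140.94 sdF [0.24 0.19 0.23] t 20.85 face axes F [-2.03 -1.    5.38] M [-0.128  0.785  0.001] +- [0.009 0.01  0.009] rot [ 179.92   27.57 -167.19]
h -133.04 sdF [0.15 0.12 0.14] t 21.65 face axes F [-0.77 -0.03 -0.78] M [ 0.038  0.3   -0.022] +- [0.01  0.013 0.01 ] rot [ 179.91   21.55 -167.2 ]
time_s: 22.25
h -140.51 sdF [0.2  0.23 0.2 ] t 22.55 face axes F [-1.2  -0.38  3.75] M [-0.031  0.264 -0.034] +- [0.013 0.015 0.014] rot [ 179.93   21.59 -167.18]
```

Scaled: -4 mm is -0.08, -1.1 degrees / 180 = -0.0061.

```bash
sed -i 's/-24.5,degrees/-22.7,degrees/' tgt.py avg.py; echo '[[[0, 0, -0.08, 0, 0, 0], [0, 0, -0.08, 0, -0.0061, 0], [0, 0, 0, 0, 0, 0], [0, 0, 0, 0, 0, 0]]]' > next.json && python3 drive.py next.json >/dev/null; python3 tgt.py 0; python3 avg.py
```

```text
target [509.4  41.1  80.2] [ 180.    22.7 -167.1]
t 22.95 pos [505.4  40.2  83. ] [ 179.91   22.65 -167.19] w 13.5 gf 30.0 F [-0.5  0.2 -0.2] M [ 0.02  0.32 -0.01]
shift in present axes [-2.7 -0.1  4.2] in target axes [-2.7 -0.1  4.2] rotvec [ 0.06 -0.05 -0.06]
h -117.19 sdF [0.24 0.19 0.13] t 23.25 face axes F [-0.4   0.55 -0.7 ] M [ 0.05   0.297 -0.017] +- [0.011 0.01  0.011] rot [ 179.92   22.67 -167.18]
```

```bash
echo '[[[-0.06, 0, 0, 0, 0, 0], [0, 0, 0.06, 0, 0, 0], [0, 0, 0.04, 0, 0, 0], [0, 0, 0.04, 0, 0, 0], [0, 0, 0.02, 0, 0, 0], [0, 0, 0.02, 0, 0, 0], [0, 0, 0, 0, 0, 0], [0, 0, 0, 0, 0, 0]]]' > next.json && python3 drive.py next.json; python3 tgt.py -5; python3 avg.py
```

```text
time_s: 24.05
ee_pos: [512.4, 41.6, 76.3]
ee_rot: [179.9, 22.7, -167.2]
force: [-0.9, 0.2, 4.3]
gripper_width: 14.0
gripper_force: 30.0
target [511.3  41.5  75.6] [ 180.    22.7 -167.1]
t 24.05 pos [512.4  41.6  76.3] [ 179.94   22.74 -167.18] w 14.0 gf 30.0 F [-0.9  0.2  4.3] M [0.14 0.1  0.03]
shift in present axes [1.3 0.1 0.3] in target axes [1.3 0.1 0.3] rotvec [ 0.04  0.04 -0.05]
h -125.94 sdF [0.28 0.19 0.21] t 24.35 face axes F [2.03 0.08 3.97] M [ 0.136  0.003 -0.026] +- [0.013 0.013 0.01 ] rot [ 179.94   22.74 -167.19]
```

```bash
python3 - <<'E'
from h import *
a=env.grab_frame("scene");s=env.state();k=cv2.resize(a,None,fx=4,fy=4,interpolation=cv2.INTER_CUBIC).astype(int)
m=((k[...,1]-k[...,2]>35)&(k[...,1]-k[...,0]>35)).astype(np.uint8);m[:4*205]=0;m[:, :4*225]=0;m[:,4*355:]=0
m=cv2.morphologyEx(m,cv2.MORPH_CLOSE,np.ones((9,9)))
c=max(cv2.findContours(m,0,cv2.CHAIN_APPROX_NONE)[0],key=cv2.contourArea)
print("poly",((cv2.approxPolyDP(cv2.convexHull(c),6,True)[:,0]+.5)/4-.5).round(1).tolist())
R=Ro.from_euler("xyz",s["ee_rot"],degrees=True).as_matrix()
for q in ((35,23),(35,-23),(-35,-23),(-35,23)):print(q,[proj("scene",s["ee_pos"]+R@[q[0],q[1],z])[0].round(1) for z in(10.8,5.8)])
n=Ro.from_euler("z",12.87,degrees=True)*Ro.from_euler("y",-22.7,degrees=True);A=n.as_matrix()
c0=np.array([531.7,0,52])+Ro.from_euler("z",12.87,degrees=True).apply([0,45,0])+20*A[:,2]
print("slide in out-face frame",A.T@(s["ee_pos"]+R@[0,0,10.8]-c0))
E
```

```text
poly [[261.6, 274.4], [286.4, 278.6], [283.6, 291.4], [259.1, 286.6]]
(35, 23) [array([258.4, 286.5]), array([257.9, 285.8])]
(35, -23) [array([283.6, 291.7]), array([283.1, 291. ])]
(-35, -23) [array([293. , 254.1]), array([292.6, 253.3])]
(-35, 23) [array([268.3, 249.3]), array([267.8, 248.4])]
slide in out-face frame [ 0.52963834 -0.11648177 -4.70333971]
```

```bash
python3 -c "
from workcell import env
print(env.job_done())"
```

```text
the job is handed in; nothing more can be done
None
```

I handed the job in with the ring flat on the collar and released, and the slide still gripped, flush and centred on the stage face, pressing it in about 4.5 mm; the hand-in returned no verdict.

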